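Find the bearing tin that rattles

ROBOT

A 6-joint arm with a two-finger parallel gripper is mounted at the origin on the work surface. World frame = base frame: x ahead of the robot, y to its left, z up, the work surface at z = 0. Lengths are in m, angles in rad, forces in N, time in s.
With the tool pointing down it reaches from about 0.275 to 0.85 m from the base axis. Payload 19 kg.
Tool frame: the origin (TCP) lies midway between the tips of the shut fingers; the grasp point (between the pads) lies 19 mm behind it; x points along the fingers, z is the direction in which the jaws open and shut, and the axes are right-handed (so a half turn about x gives the same grasp; the last joint's range is limited). The gripper opens to 85 mm and grips with 20 to 120 N. Pads are 22 mm wide; open, the fingers measure 114 mm over their backs; the gripper's body (76 mm by 85 mm) begins 54 mm behind the grasp point. The pads swing forward as they close: fully open they stand 13 mm farther back than shut.
Start: joints at [1.083, 0.15, 1.437, -0, 1.554, -0.134], TCP at [0.199, 0.539, 0.231] pointing down, gripper open.
Joint ranges: [-2.8, 2.8], [-0.68, 2.1], [0.12, 2.68], [-1.39, 4.53], [0.16, 2.79], [-2.81, 2.81]. Speed limits (rad/s): [1.89, 1.89, 2.22, 3.01, 3.01, 3.01].

INTERFACE

Orientations are given as a unit quaternion [w, x, y, z].
In Python, from cell import arm gives the robot as it stands. The module is installed in compiled form; this text tells all that it offers.
- The arm moves only by the tool servo_tool, never from a script. Its argument "motion" is one flat list of numbers, 5 for each row, row after row: the opening, from -1 (shut) to 1 (fully open), so that 0 is half open, then the shift along the tool's x, y, z in mm, then the turn about the tool's x in rad. In form: [grip, tx, ty, tz, spin, grip, tx, ty, tz, spin, ...]. A call has 1 to 12 rows; each row is the pose to reach, as a shift and turn from the pose measured when the call began, along the tool's axes at that moment; what a row does not reach only later rows make up. A row lasts 1/10 s, in which the tool goes at most 50 mm and 8.59 degrees, less where a joint would pass 70% of its speed; a pose out of reach is approached as far as the arm can. A call with a gripper value outside its range is refused whole. The fingers move at their own pace and stop on an object; the grip force is fixed at half the most. Time passes only in rows, so rows that repeat a pose let the fingers close. It gives the time, the measured TCP pose, the force and the opening at its end, in the units of the state.
- arm.observe(): the state, without advancing time (a new reading comes with each control period).
- arm.capture(name): name is "side" or "top" or "wrist"; returns the picture (480x640x3 uint8, red, green, blue); there is no depth.
- arm.get_calibration(name): a dict with "fx", "fy", "cx", "cy" (pixels), "cam_to_world" (4x4, takes a point from camera to world coordinates); the wrist camera has in their place "mount" (4x4, takes a point from camera to tool coordinates, whose origin is the TCP and whose axes are the tool frame's). Camera axes: x right, y down, z forward; pixel columns grow to the right and rows downward; lengths in m; the calibration is good to about 2 mm. A picture is of the moment at which its call begins: read the wrist's pose just before it. get_calibration takes no time and is no camera call.
- arm.sign_off(): hands the job in, once; it reports no verdict.
The state is a dict: "t": time; "q": joint angles; "qvel": joint speeds; "joint_efforts": joint torques, N m; "tool_pos": TCP position; "ee_rot": TCP orientation; "contact_force": force on the tool from outside, world axes, zero at the start; "ft_torque": the same for the moment, N m; "grip_width": opening from 0.0 (shut) to 1.0 (fully open).
Only numpy, scipy, OpenCV 4.12 (cv2) and the standard library are available. Lean on these libraries where they do the work, as an engineer would, in place of code of your own. Each camera call takes 0.05 s, during which the arm holds its last target. There are 200 camera calls.

TASK

The three shut tins each hold a wheel bearing, but in one of them the packing insert is missing and the bearing slides about loose. Pick the tins up and shake or tilt them end to end to find the one that rattles, and set that one down gently, lying flat in the red reject tray. Leave the other two standing upright on the rubber mat, drop nothing, and do not disturb the other things lying and standing about.

Things in the scene. Friction and masses are not known exactly. Their poses are not given: they have to be found in the camera images.
- tin_a_center (a point): centre, half-way up, of one of the three identical shut steel tins: 150 long (x axis) x 64 wide (y) x 42 high, bare metal body with a white blank label, dark green slip lid, firmly shut. It stands lid up on the mat, this point 24 above the bench, about 50 free to the next tin. About 220 g (190 to 260) plus 210 g of contents in each
- tin_b_center (a point): centre, half-way up, of one of the three identical shut steel tins: 150 long (x axis) x 64 wide (y) x 42 high, bare metal body with a white blank label, dark green slip lid, firmly shut. It stands lid up on the mat, this point 24 above the bench, about 50 free to the next tin. About 220 g (190 to 260) plus 210 g of contents in each
- tin_c_center (a point): centre, half-way up, of one of the three identical shut steel tins: 150 long (x axis) x 64 wide (y) x 42 high, bare metal body with a white blank label, dark green slip lid, firmly shut. It stands lid up on the mat, this point 24 above the bench, about 50 free to the next tin. About 220 g (190 to 260) plus 210 g of contents in each
- tin_a: the tin of tin_a_center; origin under the middle of its underside. Nothing outside, no name and no place tells which of the three tins is the loose one; it is drawn anew each time
- tin_b: the tin of tin_b_center; origin as tin_a. In the two packed tins the contents fill the tin, balanced about its centre, and do not shift
- tin_c: the tin of tin_c_center; origin as tin_a. In the loose tin an oiled bearing (the rules' loose_bearing, unseen), 52 across, 22 thick, starts in the middle and slides up to 45 either way along the length if the tin is tilted 20 degrees or jerked; it knocks on the end wall and stays there when level, shifting the balance about the width axis by about 0.09 N m from middle to end, 0.18 end to end
- mat: thin black rubber bench mat, fixed, 270 (x) x 400 (y) x 3 thick, on which the three tins stand in a row along its y about 118 apart, their lengths along its x; origin at the centre of its underside. A brush lies along its far (+x) edge
- tray: red painted open steel reject tray, fixed, outside 210 (x) x 160 (y) x 30 high, walls and floor 4 thick; origin at the centre of its underside on the bench
- can_mid (a point): bystander: upright spray can with a blue label, 66 across, 190 high; its middle
- tape_center (a point): bystander: blue roll of tape lying flat, 96 across, 24 high; its middle
- brush_mid (a point): bystander: brush lying on the far edge of the mat; its middle
- screwdriver_grip (a point): bystander: screwdriver lying on the bench; middle of its handle
- spanner_grip (a point): bystander: spanner lying on the bench; middle of its shank
Mind the look-alikes: they are no part of the job. Leave any blue look-alike of the tin_a alone. What is shaped like the tin_c but brown is not meant.

How it is judged:
On the way:
1. the tin with the loose bearing has been lifted and shaken or tilted so that the bearing slid to an end of it (((height (world z) of tin_a_center above 0.045 m and distance between loose_bearing and tin_a_center below 0.06 m and (x of loose_bearing in the frame of tin_a_center above 0.025 m or x of loose_bearing in the frame of tin_a_center below -0.025 m)) or (height (world z) of tin_b_center above 0.045 m and distance between loose_bearing and tin_b_center below 0.06 m and (x of loose_bearing in the frame of tin_b_center above 0.025 m or x of loose_bearing in the frame of tin_b_center below -0.025 m)) or (height (world z) of tin_c_center above 0.045 m and distance between loose_bearing and tin_c_center below 0.06 m and (x of loose_bearing in the frame of tin_c_center above 0.025 m or x of loose_bearing in the frame of tin_c_center below -0.025 m)))), for 0.05 s.
At the end, for the whole second after the job is handed in: The tin with the loose bearing lies flat (within 0.10 rad, lid up) on the floor of the red tray, and the other two stand upright (within 0.10 rad) on the rubber mat with their centres over it; all at rest (under 0.02 m/s) (((distance between loose_bearing and tin_a_center below 0.06 m and angle between tin_a_center's own z axis and vertical below 0.1 rad and linear speed of tin_a below 0.02 m/s and x of tin_a_center in the frame of tray between -0.085 and 0.085 m and y of tin_a_center in the frame of tray between -0.065 and 0.065 m and height (world z) of tin_a_center below 0.031 m) or (distance between loose_bearing and tin_b_center below 0.06 m and angle between tin_b_center's own z axis and vertical below 0.1 rad and linear speed of tin_b below 0.02 m/s and x of tin_b_center in the frame of tray between -0.085 and 0.085 m and y of tin_b_center in the frame of tray between -0.065 and 0.065 m and height (world z) of tin_b_center below 0.031 m) or (distance between loose_bearing and tin_c_center below 0.06 m and angle between tin_c_center's own z axis and vertical below 0.1 rad and linear speed of tin_c below 0.02 m/s and x of tin_c_center in the frame of tray between -0.085 and 0.085 m and y of tin_c_center in the frame of tray between -0.065 and 0.065 m and height (world z) of tin_c_center below 0.031 m)) and ((distance between loose_bearing and tin_a_center below 0.06 m and angle between tin_a_center's own z axis and vertical below 0.1 rad and linear speed of tin_a below 0.02 m/s and x of tin_a_center in the frame of tray between -0.085 and 0.085 m and y of tin_a_center in the frame of tray between -0.065 and 0.065 m and height (world z) of tin_a_center below 0.031 m) or (not (distance between loose_bearing and tin_a_center below 0.06 m) and angle between tin_a_center's own z axis and vertical below 0.1 rad and linear speed of tin_a below 0.02 m/s and x of tin_a_center in the frame of mat between -0.14 and 0.14 m and y of tin_a_center in the frame of mat between -0.22 and 0.22 m and height (world z) of tin_a_center between 0.016 and 0.031 m)) and ((distance between loose_bearing and tin_b_center below 0.06 m and angle between tin_b_center's own z axis and vertical below 0.1 rad and linear speed of tin_b below 0.02 m/s and x of tin_b_center in the frame of tray between -0.085 and 0.085 m and y of tin_b_center in the frame of tray between -0.065 and 0.065 m and height (world z) of tin_b_center below 0.031 m) or (not (distance between loose_bearing and tin_b_center below 0.06 m) and angle between tin_b_center's own z axis and vertical below 0.1 rad and linear speed of tin_b below 0.02 m/s and x of tin_b_center in the frame of mat between -0.14 and 0.14 m and y of tin_b_center in the frame of mat between -0.22 and 0.22 m and height (world z) of tin_b_center between 0.016 and 0.031 m)) and ((distance between loose_bearing and tin_c_center below 0.06 m and angle between tin_c_center's own z axis and vertical below 0.1 rad and linear speed of tin_c below 0.02 m/s and x of tin_c_center in the frame of tray between -0.085 and 0.085 m and y of tin_c_center in the frame of tray between -0.065 and 0.065 m and height (world z) of tin_c_center below 0.031 m) or (not (distance between loose_bearing and tin_c_center below 0.06 m) and angle between tin_c_center's own z axis and vertical below 0.1 rad and linear speed of tin_c below 0.02 m/s and x of tin_c_center in the frame of mat between -0.14 and 0.14 m and y of tin_c_center in the frame of mat between -0.22 and 0.22 m and height (world z) of tin_c_center between 0.016 and 0.031 m))); the robot touches nothing.
It fails at once if a tin is dropped or thrown (moving free of the fingers faster than 0.8 m/s, a fall of over 3 cm) ((linear speed of tin_a above 0.8 m/s and contact force between tin_a and the fingers below 0.05 N) or (linear speed of tin_b above 0.8 m/s and contact force between tin_b and the fingers below 0.05 N) or (linear speed of tin_c above 0.8 m/s and contact force between tin_c and the fingers below 0.05 N)).
It fails at once if another thing on the bench (can, tape, brush, screwdriver, spanner) is shifted by over 3 cm (distance of any of can_mid, tape_center, brush_mid, screwdriver_grip, spanner_grip from where it was at the start of the episode above 0.03 m).
It also fails if it takes over 72 s, if anything falls off the work surface, if the arm or the gripper's body presses on something with over 40 N, if the wrist force passes 120 N, or if a joint passes its speed limit or range.

## Working session

There is one attempt and no reset: what is moved stays moved. The work goes in short steps, Python scripts to look and compute and a tool call to move; the robot and the scene stay as the last step left them, time stands still between calls to the robot, and variables do not carry over. Pictures are saved under pics/ and viewed, about 8 in all and at most 12, crops included, and the job is handed in when it is done.

Besides the shell and the picture viewer there is one more tool, called after "Emit:" as name(argument=value, ...) on one line, values as JSON. servo_tool: Moves the arm, as the interface text tells. Its arguments: {"type":"object","properties":{"motion":{"type":"array"}},"required":["motion"]}

```bash
mkdir -p pics; ls
python3 - <<'E'
from cell import arm
import cv2, numpy as np
s=arm.observe()
for k,v in s.items(): print(k,np.round(v,3))
for n in ("top","side"):
    im=arm.capture(n); cv2.imwrite(f"pics/{n}0.png",im[:,:,::-1])
    c=arm.get_calibration(n); print(n,c["fx"],c["fy"],c["cx"],c["cy"]); print(np.round(c["cam_to_world"],3))
print(arm.get_calibration("wrist"))
E
```

```text
pics
t 0.0
q [ 1.083  0.151  1.438 -0.     1.554 -0.134]
qvel [-0.002 -0.    -0.001 -0.001 -0.001  0.   ]
joint_efforts [-1.0000e-03 -7.1305e+01 -5.7088e+01 -0.0000e+00  9.0000e-03 -0.0000e+00]
tool_pos [0.199 0.539 0.231]
ee_rot [ 0.58  -0.404  0.581  0.404]
contact_force [ 0.527 -0.953  1.462]
ft_torque [ 0.002 -0.033 -0.024]
grip_width 0.997
top 620.8074771077802 620.8074771077802 316.45123668403846 233.3337289774247
[[-0.002 -0.988  0.153  0.311]
 [-1.     0.003  0.008  0.099]
 [-0.008 -0.153 -0.988  1.426]
 [ 0.     0.     0.     1.   ]]
side 448.14406509265433 448.14406509265433 319.52957050053686 237.78074687143834
[[ 0.987 -0.098  0.124  0.386]
 [-0.157 -0.684  0.712 -0.732]
 [ 0.015 -0.722 -0.691  0.864]
 [ 0.     0.     0.     1.   ]]
{'fx': 331.77709702957844, 'fy': 331.77709702957844, 'cx': 322.9278340575556, 'cy': 238.07656727663232, 'mount': array([[ 3.89634324e-04, -2.74400222e-01,  9.61615498e-01,
        -1.42360071e-01],
       [ 7.70002781e-04, -9.61615204e-01, -2.74400450e-01,
         7.00773484e-02],
       [ 9.99999628e-01,  8.47362441e-04, -1.63389356e-04,
         2.90453269e-04],
       [ 0.00000000e+00,  0.00000000e+00,  0.00000000e+00,
         1.00000000e+00]])}
```

View pics/top0.png

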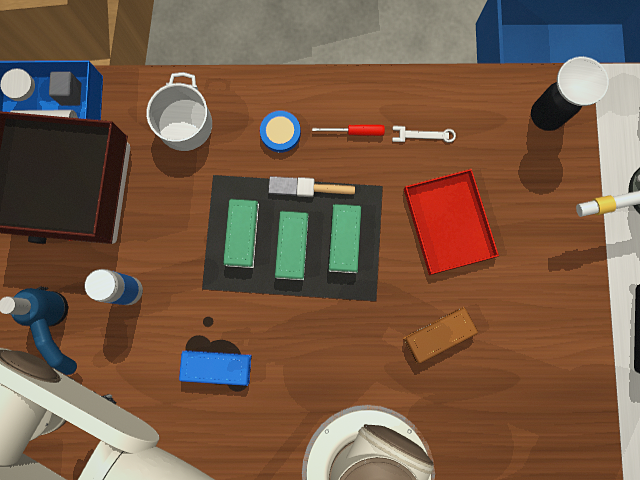

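View pics/side0.png

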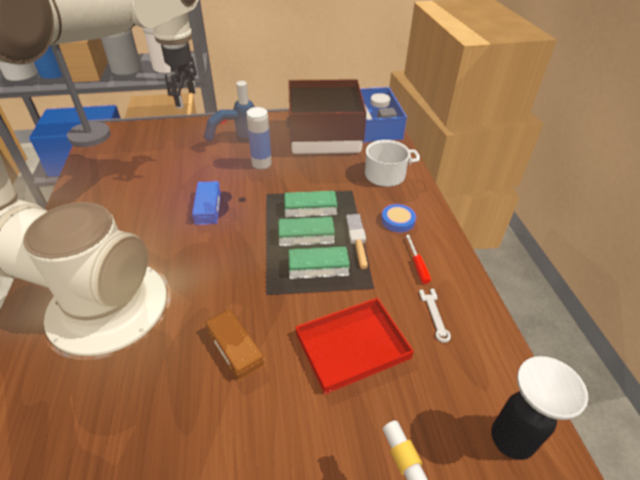

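The top view shows three green-lidded tins on the black mat at px (240,233), (292,245) and (345,238). The look-alikes are a blue box at (215,368) and a brown box at (440,336), neither of which is meant. The red tray is at (450,222), and the can, tape, brush, screwdriver and spanner are all visible.

```bash
cat > h.py <<'E'
from cell import arm
import cv2, numpy as np
from scipy.spatial.transform import Rotation as R
def T_wrist(s):
    T=np.eye(4); q=s["ee_rot"]; T[:3,:3]=R.from_quat([q[1],q[2],q[3],q[0]]).as_matrix(); T[:3,3]=s["tool_pos"]
    return T
def ray(name,px,z,s=None):
    c=arm.get_calibration(name); M=T_wrist(s)@c["mount"] if name=="wrist" else c["cam_to_world"]
    px=np.atleast_2d(px).astype(float)
    d=np.c_[(px[:,0]-c["cx"])/c["fx"],(px[:,1]-c["cy"])/c["fy"],np.ones(len(px))]@M[:3,:3].T
    return M[:3,3]+d*((z-M[2,3])/d[:,2])[:,None]
def blobs(im,lo,hi,amin=300):
    m=cv2.inRange(cv2.cvtColor(im,cv2.COLOR_RGB2HSV),lo,hi)
    m=cv2.morphologyEx(m,cv2.MORPH_OPEN,np.ones((3,3)))
    return [c for c in cv2.findContours(m,cv2.RETR_EXTERNAL,cv2.CHAIN_APPROX_NONE)[0] if cv2.contourArea(c)>amin]
def rect(name,c,z,s=None):
    p=ray(name,c[:,0,:],z,s)[:,:2]; (cx,cy),(w,h),a=cv2.minAreaRect((p*1000).astype(np.float32))
    if w<h: w,h,a=h,w,a+90
    return np.round([cx,cy,w,h,(a+90)%180-90],1)
def toolmove(s,xyz):
    return np.round(T_wrist(s)[:3,:3].T@(np.array(xyz)-s["tool_pos"])*1000,1)
E
python3 - <<'E'
from h import *
im=cv2.imread("pics/top0.png")[:,:,::-1].copy()
for c in blobs(im,(60,60,50),(90,255,255)): print("green",c[:,0].mean(0).round(),rect("top",c,.045))
for c in blobs(im,(0,180,100),(4,255,255),2000): print("red",c[:,0].mean(0).round(),rect("top",c,.03))
for c in blobs(im,(100,120,60),(125,255,255),100): print("blue",c[:,0].mean(0).round(),rect("top",c,.045))
print("can top",ray("top",[100,285],.19)); print("pot rim",ray("top",[180,115],.1))
s=arm.observe(); print(T_wrist(s)[:3,:3].round(3))
big=cv2.resize(im[150:320,170:510],None,fx=2.3,fy=2.3,interpolation=cv2.INTER_CUBIC); cv2.imwrite("pics/crop.png",big[:,:,::-1])
E
```

```text
green [291. 244.] [501.3 167.1 151.5  64.6  -4.1]
green [345. 238.] [517.2  46.5 151.1  64.8  -4.1]
green [240. 232.] [529.8 282.3 151.   65.6  -4. ]
red [449. 223.] [ 551.8 -192.9  202.   150.3   14.8]
blue [215. 368.] [230.3 332.5 153.2  66.8  86.2]
blue [ 51. 348.] [273.4 695.  141.1  48.   37.6]
blue [ 33. 303.] [364.5 734.1  94.5  75.1  85.9]
blue [127. 290.] [399.6 530.9  66.4  44.4 -10. ]
blue [280. 131.] [ 7.655e+02  1.941e+02  9.600e+01  9.270e+01 -3.000e-01]
blue [45. 87.] [868.2 735.  245.5 142.6  89.7]
blue [560.  31.] [1008.2 -462.9  390.2  156.4   89.6]
can top [[0.40020072 0.54114718 0.19      ]]
pot rim [[0.78535953 0.41383314 0.1       ]]
[[-0.    -0.938  0.346]
 [-0.001  0.346  0.938]
 [-1.     0.    -0.001]]
```

View pics/crop.png

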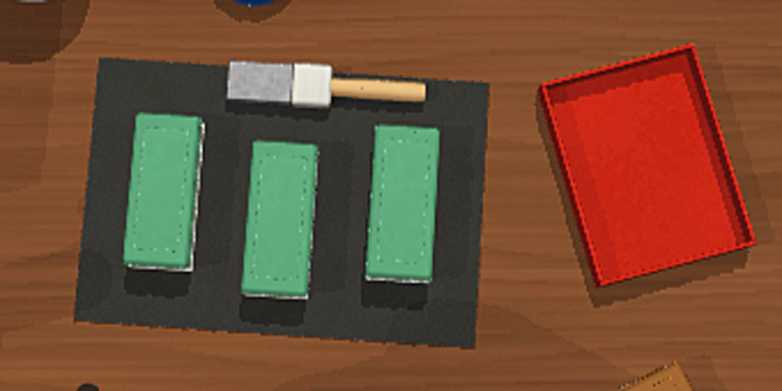

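The enlarged crop confirms three green tins on the black mat and an empty red tray. I'll call the tins L, M and R. L is first.

Emit:
servo_tool(motion=[1,0,-399,-126,-0.283,1,0,-399,-126,-0.283,1,0,-399,-126,-0.283,1,0,-399,-126,-0.283,1,0,-399,-126,-0.283,1,0,-399,-126,-0.283,1,0,-399,-126,-0.283,1,0,-399,-126,-0.283,1,0,-399,-126,-0.283,1,0,-399,-126,-0.283,1,0,-399,-126,-0.283,1,0,-399,-126,-0.283])

```text
t: 1.3
tool_pos: [0.5291, 0.2833, 0.2307]
ee_rot: [0.517, -0.482, 0.518, 0.482]
contact_force: [0.2, 0.9, -0.0]
grip_width: 1.001
```

```bash
cat > look.py <<'E'
from h import *
import sys
s=arm.observe(); im=arm.capture("wrist"); cv2.imwrite(f"pics/{sys.argv[1]}.png",im[:,:,::-1])
print(s["t"],s["tool_pos"].round(4) if hasattr(s["tool_pos"],"round") else s["tool_pos"]); print(T_wrist(s)[:3,:3].round(3))
for c in blobs(im,(60,60,40),(90,255,255),1000):
    r=rect("wrist",c,.045,s); print(c[:,0].mean(0).round(),r,toolmove(s,[r[0]/1000,r[1]/1000,.005]))
E
python3 look.py w1
```

```text
1.3 [0.5291 0.2833 0.2307]
[[-0.001 -0.998  0.07 ]
 [-0.001  0.07   0.998]
 [-1.     0.001 -0.001]]
[ 94. 212.] [515.5  53.3 149.4  71.2  -4. ] [ 226.    -2.7 -230.2]
[324. 209.] [527.9 285.  149.4  65.8  -4. ] [225.7   1.1   1.8]
[208. 189.] [500.6 171.6 149.9  67.8  -3.7] [ 225.9   20.4 -113.2]
```

View pics/w1.png

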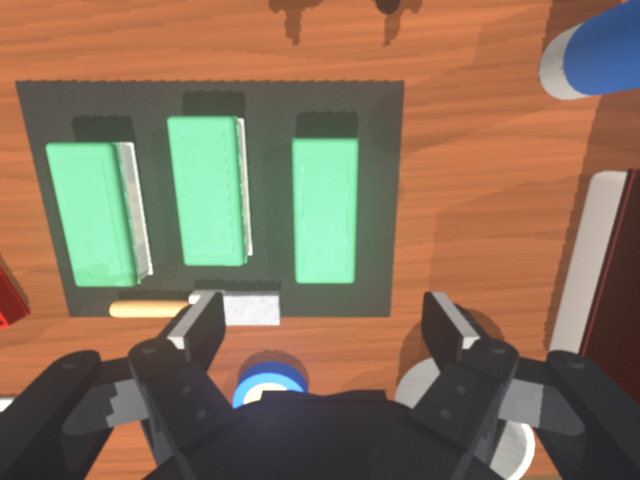

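Tin L is centred between the fingers at px (324,209), and the two views agree within 3 mm. I'll descend and grip.

Emit:
servo_tool(motion=[1,50,1,1,0,1,100,1,1,0,1,150,1,1,0,1,190,1,1,0,1,212,1,1,0,1,224,1,1,0,1,224,1,1,0,-1,224,1,1,0,-1,224,1,1,0,-1,224,1,1,0,-1,224,1,1,0,-1,224,1,1,0])

```text
t: 2.55
tool_pos: [0.5288, 0.2849, 0.0089]
ee_rot: [0.518, -0.483, 0.516, 0.482]
contact_force: [-2.5, 1.0, 8.4]
grip_width: 0.742
```

Emit:
servo_tool(motion=[-1,0,0,0,0,-1,-10,0,0,0,-1,-30,0,0,0,-1,-60,0,0,0,-1,-90,0,0,0,-1,-110,0,0,0,-1,-120,0,0,0,-1,-120,0,0,0,-1,-120,0,0,0,-1,-120,0,0,0])

```text
t: 3.55
tool_pos: [0.528, 0.2846, 0.1275]
ee_rot: [0.517, -0.482, 0.517, 0.482]
contact_force: [0.2, -0.4, -5.4]
grip_width: 0.741
```

```bash
cat > tq.py <<'E'
from h import *
s=arm.observe(); print(s["t"],np.round(s["tool_pos"],4),"F",np.round(s["contact_force"],2),"Ttool",np.round(T_wrist(s)[:3,:3].T@np.array(s["ft_torque"]),3),"T",np.round(s["ft_torque"],3),s["grip_width"],np.abs(s["qvel"]).max().round(3))
E
python3 tq.py
```

```text
3.55 [0.528  0.2846 0.1275] F [ 0.22 -0.4  -5.45] Ttool [-0.017 -0.017 -0.053] T [ 0.013 -0.054  0.017] 0.741281546017981 0.003
```

Emit:
servo_tool(motion=[-1,0,-50,0,0,-1,0,0,0,0,-1,0,50,0,0,-1,0,100,0,0,-1,0,100,0,0,-1,0,100,0,0,-1,0,100,0,0,-1,0,100,0,0,-1,0,100,0,0])

```text
t: 4.45
tool_pos: [0.4288, 0.2914, 0.1272]
ee_rot: [0.517, -0.482, 0.517, 0.482]
contact_force: [0.3, -0.7, -4.6]
grip_width: 0.74
```

```bash
python3 tq.py
```

```text
4.45 [0.4288 0.2914 0.1272] F [ 0.29 -0.67 -4.6 ] Ttool [-0.018  0.035  0.038] T [-0.032  0.04   0.018] 0.7403695121373671 0.004
```

Emit:
servo_tool(motion=[-1,0,0,0,0,-1,0,-50,0,0,-1,0,-100,0,0,-1,0,-150,0,0,-1,0,-150,0,0,-1,0,-150,0,0,-1,0,-150,0,0,-1,0,-150,0,0,-1,0,-150,0,0])

```text
t: 5.35
tool_pos: [0.5779, 0.2812, 0.1277]
ee_rot: [0.517, -0.482, 0.517, 0.482]
contact_force: [-1.3, -0.5, -5.1]
grip_width: 0.742
```

```bash
python3 tq.py
```

```text
5.35 [0.5779 0.2812 0.1277] F [-1.33 -0.48 -5.12] Ttool [ 0.02  -0.022  0.044] T [ 0.025  0.042 -0.02 ] 0.7417490103259115 0.004
```

```bash
cat > tqa.py <<'E'
from h import *
A=[];F=[]
for i in range(8):
    arm.capture("side"); s=arm.observe(); A.append(T_wrist(s)[:3,:3].T@np.array(s["ft_torque"])); F.append(s["contact_force"])
A=np.array(A); print(s["t"],np.round(s["tool_pos"],4),"Tz mean",A[:,2].mean().round(4),"std",A[:,2].std().round(4),"all",A[:,2].round(3),"F",np.mean(F,0).round(2))
E
python3 tqa.py
```

```text
5.75 [0.5784 0.2809 0.1272] Tz mean 0.0298 std 0.0314 all [ 0.004  0.061 -0.029  0.055  0.032  0.065  0.005  0.045] F [-0.02  0.1  -4.29]
```

Emit:
servo_tool(motion=[-1,0,50,0,0,-1,0,0,0,0,-1,0,50,0,0,-1,0,0,0,0,-1,0,50,0,0,-1,0,100,0,0,-1,0,150,0,0,-1,0,150,0,0,-1,0,150,0,0,-1,0,150,0,0,-1,0,150,0,0])

```text
t: 6.85
tool_pos: [0.4296, 0.2913, 0.1273]
ee_rot: [0.517, -0.482, 0.518, 0.482]
contact_force: [0.3, -1.4, -5.3]
grip_width: 0.745
```

```bash
python3 tqa.py
```

```text
7.25 [0.4288 0.2914 0.1271] Tz mean 0.009 std 0.0187 all [ 0.013  0.015  0.005  0.019  0.001  0.015 -0.033  0.037] F [-0.06 -0.02 -4.55]
```

L shows no shift so far (+0.030 against +0.009, mean noise about 0.01). I'll put it back and try M.

Emit:
servo_tool(motion=[-1,0,-30,0,0,-1,10,-65,0,0,-1,40,-90,0,0,-1,75,-100,0,0,-1,100,-100,0,0,-1,110,-100,0,0,-1,115,-100,0,0,-1,118,-100,0,0,-1,118,-100,0,0,-1,118,-100,0,0])

```text
t: 8.25
tool_pos: [0.529, 0.2846, 0.0103]
ee_rot: [0.517, -0.482, 0.517, 0.482]
contact_force: [-0.9, 0.6, -3.7]
grip_width: 0.739
```

```bash
python3 tq.py
```

```text
8.25 [0.529  0.2846 0.0103] F [-0.86  0.61 -3.66] Ttool [ 0.004  0.005 -0.012] T [-0.005 -0.012 -0.004] 0.7385639098238791 0.001
```

Emit:
servo_tool(motion=[-1,2,0,0,0,-1,3,0,0,0,-1,3,0,0,0,1,3,0,0,0,1,3,0,0,0,1,3,0,0,0,1,3,0,0,0,1,-40,0,0,0,1,-90,0,0,0,1,-140,0,0,0,1,-160,0,0,0,1,-160,0,0,0])

```text
t: 9.45
tool_pos: [0.53, 0.2851, 0.1741]
ee_rot: [0.519, -0.483, 0.515, 0.481]
contact_force: [0.2, -0.3, 0.0]
grip_width: 1.003
```

```bash
python3 tq.py
python3 - <<'E'
from h import *
s=arm.observe(); print(toolmove(s,[.501,.1685,.16]))
E
```

```text
9.45 [0.53   0.2851 0.1741] F [ 0.18 -0.29  0.04] Ttool [-0.017  0.008 -0.056] T [-0.012 -0.055  0.017] 1.0026549444890789 0.069
[  13.7   20.9 -118.3]
```

Emit:
servo_tool(motion=[1,0,21,-50,0,1,0,21,-100,0,1,0,21,-118,0,1,0,21,-118,0,1,0,21,-118,0])

```text
t: 9.95
tool_pos: [0.5006, 0.1686, 0.173]
ee_rot: [0.519, -0.483, 0.516, 0.481]
contact_force: [-0.5, 0.5, 0.0]
grip_width: 1.003
```

```bash
python3 look.py w2
```

```text
9.95 [0.5006 0.1686 0.173 ]
[[ 0.006 -0.997  0.071]
 [ 0.002  0.071  0.997]
 [-1.    -0.006  0.002]]
[189. 248.] [513.9  51.3 147.1  67.6  -3.9] [ 167.8  -20.6 -116.4]
[454. 248.] [527.3 282.1 149.2  67.8  -4.3] [168.4 -17.6 114.7]
[323. 219.] [499.2 169.2 148.2  65.4  -4.1] [1.68e+02 2.40e+00 1.00e-01]
```

Emit:
servo_tool(motion=[1,50,1,0,0,1,100,1,0,0,1,140,1,0,0,1,158,1,0,0,1,166,1,0,0,1,166,1,0,0,-1,166,1,0,0,-1,166,1,0,0,-1,166,1,0,0,-1,166,1,0,0,-1,166,1,0,0])

```text
t: 11.1
tool_pos: [0.5015, 0.1698, 0.0087]
ee_rot: [0.52, -0.483, 0.514, 0.481]
contact_force: [-1.4, 2.0, 7.6]
grip_width: 0.745
```

Emit:
servo_tool(motion=[-1,0,0,0,0,-1,-10,0,0,0,-1,-30,0,0,0,-1,-60,0,0,0,-1,-90,0,0,0,-1,-110,0,0,0,-1,-120,0,0,0,-1,-120,0,0,0,-1,-120,0,0,0,-1,-120,0,0,0])

```text
t: 12.1
tool_pos: [0.5, 0.1694, 0.1274]
ee_rot: [0.519, -0.483, 0.515, 0.481]
contact_force: [0.5, -0.1, -4.5]
grip_width: 0.743
```

```bash
python3 tqa.py
```

```text
12.5 [0.5005 0.1695 0.1285] Tz mean 0.0273 std 0.0343 all [-0.     0.051  0.029  0.083 -0.004  0.054 -0.03   0.034] F [-0.11  0.23 -4.04]
```

Emit:
servo_tool(motion=[-1,0,-50,0,0,-1,0,0,0,0,-1,0,50,0,0,-1,0,100,0,0,-1,0,100,0,0,-1,0,100,0,0,-1,0,100,0,0,-1,0,100,0,0])

```text
t: 13.3
tool_pos: [0.4016, 0.1764, 0.1278]
ee_rot: [0.52, -0.483, 0.515, 0.481]
contact_force: [0.3, -0.3, -5.0]
grip_width: 0.741
```

```bash
python3 tqa.py
```

```text
13.7 [0.4008 0.1765 0.1277] Tz mean -0.0076 std 0.071 all [-0.067  0.041  0.098 -0.096  0.027  0.067 -0.033 -0.097] F [-0.46  0.03 -4.46]
```

Emit:
servo_tool(motion=[-1,0,0,0,0,-1,0,-50,0,0,-1,0,-100,0,0,-1,0,-150,0,0,-1,0,-150,0,0,-1,0,-150,0,0,-1,0,-150,0,0,-1,0,-150,0,0])

```text
t: 14.5
tool_pos: [0.5497, 0.1662, 0.1293]
ee_rot: [0.52, -0.484, 0.514, 0.481]
contact_force: [-0.3, 0.4, -4.6]
grip_width: 0.737
```

```bash
python3 tqa.py
```

```text
14.9 [0.5504 0.166  0.129 ] Tz mean 0.028 std 0.0503 all [ 0.039 -0.037  0.023  0.103  0.012 -0.048  0.091  0.04 ] F [ 0.17 -0.17 -4.12]
```

M shows no shift either (+0.027, -0.008, +0.028). Back it goes, then R.

Emit:
servo_tool(motion=[-1,0,20,0,0,-1,20,40,0,0,-1,60,49,0,0,-1,95,49,0,0,-1,110,49,0,0,-1,116,49,0,0,-1,120,49,0,0,-1,121,49,0,0,-1,121,49,0,0,1,121,49,0,0,1,121,49,0,0,1,121,49,0,0])

```text
t: 16.1
tool_pos: [0.5029, 0.1698, 0.0081]
ee_rot: [0.52, -0.484, 0.514, 0.481]
contact_force: [-0.0, -0.2, -0.1]
grip_width: 1.0
```

Emit:
servo_tool(motion=[1,0,0,0,0,1,-40,0,0,0,1,-90,0,0,0,1,-140,0,-10,0,1,-165,-10,-60,0,1,-165,-15,-110,0,1,-165,-15,-119,0,1,-165,-15,-119,0,1,-165,-15,-119,0])

```text
t: 17.0
tool_pos: [0.508, 0.0497, 0.1728]
ee_rot: [0.521, -0.483, 0.514, 0.48]
contact_force: [0.2, -0.2, 0.1]
grip_width: 0.999
```

```bash
python3 look.py w3
```

```text
17.0 [0.508  0.0497 0.1728]
[[ 0.009 -0.997  0.071]
 [ 0.003  0.071  0.997]
 [-1.    -0.009  0.004]]
[321. 228.] [514.7  48.1 148.9  65.2  -4. ] [167.9  -5.3  -1.7]
[592. 227.] [527.8 278.8 150.1  73.   -4.4] [168.7  -2.  229.3]
[464. 202.] [501.5 167.3 148.5  68.1  -4. ] [168.1  16.4 116.2]
```

Emit:
servo_tool(motion=[1,50,-6,-1,0,1,100,-6,-1,0,1,140,-6,-1,0,1,158,-6,-1,0,1,166,-6,-1,0,1,166,-6,-1,0,-1,166,-6,-1,0,-1,166,-6,-1,0,-1,166,-6,-1,0,-1,166,-6,-1,0,-1,166,-6,-1,0])

```text
t: 18.15
tool_pos: [0.5163, 0.0493, 0.0085]
ee_rot: [0.521, -0.484, 0.513, 0.48]
contact_force: [-1.2, 0.8, 7.1]
grip_width: 0.742
```

Emit:
servo_tool(motion=[-1,0,0,0,0,-1,-10,0,0,0,-1,-30,0,0,0,-1,-60,0,0,0,-1,-90,0,0,0,-1,-110,0,0,0,-1,-120,0,0,0,-1,-120,0,0,0,-1,-120,0,0,0,-1,-120,0,0,0])

```text
t: 19.15
tool_pos: [0.5143, 0.049, 0.1273]
ee_rot: [0.52, -0.484, 0.514, 0.481]
contact_force: [0.0, -0.0, -4.8]
grip_width: 0.744
```

```bash
python3 tqa.py
```

```text
19.55 [0.5148 0.049  0.1283] Tz mean 0.0203 std 0.0198 all [ 0.054  0.005  0.002  0.043  0.029  0.012 -0.007  0.025] F [-0.2   0.18 -4.17]
```

Emit:
servo_tool(motion=[-1,0,-50,0,0,-1,0,0,0,0,-1,0,50,0,0,-1,0,100,0,0,-1,0,100,0,0,-1,0,100,0,0,-1,0,100,0,0,-1,0,100,0,0])

```text
t: 20.35
tool_pos: [0.4159, 0.0559, 0.1273]
ee_rot: [0.521, -0.484, 0.513, 0.48]
contact_force: [0.5, 0.5, -2.6]
grip_width: 0.74
```

```bash
python3 tqa.py
```

```text
20.75 [0.4152 0.056  0.1271] Tz mean 0.0289 std 0.0593 all [ 0.074  0.091 -0.04  -0.06   0.113  0.027 -0.018  0.045] F [ 0.18 -0.35 -4.31]
```

Emit:
servo_tool(motion=[-1,0,0,0,0,-1,0,-50,0,0,-1,0,-100,0,0,-1,0,-150,0,0,-1,0,-150,0,0,-1,0,-150,0,0,-1,0,-150,0,0,-1,0,-150,0,0])

```text
t: 21.55
tool_pos: [0.5641, 0.0456, 0.1294]
ee_rot: [0.521, -0.484, 0.513, 0.48]
contact_force: [0.5, 0.8, -4.7]
grip_width: 0.737
```

```bash
python3 tqa.py
```

```text
21.95 [0.5647 0.0455 0.1289] Tz mean 0.0235 std 0.0758 all [ 0.075 -0.009 -0.058  0.118  0.064 -0.123  0.038  0.082] F [ 0.11 -0.21 -4.42]
```

None of the three shifted clearly, so the shake was too soft. Next I'll use a sharper full-speed reversal followed by a gentle run-out, so the bearing stays at its end. R is still in hand.

Emit:
servo_tool(motion=[-1,0,10,0,0,-1,0,30,0,0,-1,0,60,0,0,-1,0,105,0,0,-1,0,155,0,0,-1,0,105,0,0,-1,0,60,0,0,-1,0,28,0,0,-1,0,8,0,0,-1,0,0,0,0,-1,0,0,0,0,-1,0,0,0,0])

```text
t: 23.15
tool_pos: [0.5637, 0.0457, 0.1288]
ee_rot: [0.521, -0.484, 0.514, 0.48]
contact_force: [-0.1, -0.1, -4.9]
grip_width: 0.745
```

```bash
sed -i 's/range(8)/range(10)/' tqa.py; python3 tqa.py
```

```text
23.65 [0.5647 0.0455 0.129 ] Tz mean 0.0183 std 0.0773 all [ 0.081  0.047 -0.097  0.024  0.071 -0.061  0.01   0.157  0.045 -0.094] F [ 0.09  0.4  -4.39]
```

Emit:
servo_tool(motion=[-1,0,-10,0,0,-1,0,-30,0,0,-1,0,-60,0,0,-1,0,-105,0,0,-1,0,-155,0,0,-1,0,-105,0,0,-1,0,-60,0,0,-1,0,-28,0,0,-1,0,-8,0,0,-1,0,0,0,0,-1,0,0,0,0,-1,0,0,0,0])

```text
t: 24.85
tool_pos: [0.5657, 0.0453, 0.1293]
ee_rot: [0.521, -0.484, 0.513, 0.48]
contact_force: [-0.5, -0.3, -4.2]
grip_width: 0.739
```

```bash
python3 tqa.py
```

```text
25.35 [0.5647 0.0455 0.1289] Tz mean 0.032 std 0.0759 all [ 0.074  0.062 -0.058  0.016  0.125  0.003 -0.083  0.089  0.146 -0.055] F [-0.06  0.08 -4.22]
```

R stays unchanged after the hard reversals both ways (+0.018 and +0.032). I'll put R back and give M the hard shake.

Emit:
servo_tool(motion=[-1,0,20,0,0,-1,20,40,0,0,-1,60,48,0,0,-1,95,48,0,0,-1,110,48,0,0,-1,116,48,0,0,-1,120,48,0,0,-1,121,48,0,0,-1,121,48,0,0,1,121,48,0,0,1,121,48,0,0,1,121,48,0,0])

```text
t: 26.55
tool_pos: [0.5187, 0.0492, 0.0079]
ee_rot: [0.521, -0.484, 0.513, 0.48]
contact_force: [0.2, -0.1, 0.8]
grip_width: 0.998
```

```bash
python3 tq.py
python3 - <<'E'
from h import *
s=arm.observe(); print(toolmove(s,[.5025,.1685,.0075]))
E
```

```text
26.55 [0.5187 0.0492 0.0079] F [ 0.15 -0.07  0.79] Ttool [-0.042  0.001 -0.032] T [-0.004 -0.032  0.042] 0.9975140215829355 0.004
[  0.6  24.5 117.9]
```

Emit:
servo_tool(motion=[1,-50,0,0,0,1,-95,0,0,0,1,-100,20,45,0,1,-100,24,90,0,1,-100,24,118,0,1,-100,24,118,0,1,-60,24,118,0,1,-25,24,118,0,1,-8,24,118,0,1,0,24,118,0,-1,0,24,118,0,-1,0,24,118,0])

```text
t: 27.75
tool_pos: [0.5037, 0.1686, 0.0094]
ee_rot: [0.522, -0.485, 0.513, 0.48]
contact_force: [-1.1, -0.7, -5.2]
grip_width: 0.742
```

Emit:
servo_tool(motion=[-1,0,0,0,0,-1,0,0,0,0,-1,-10,0,0,0,-1,-30,0,0,0,-1,-60,0,0,0,-1,-90,0,0,0,-1,-110,0,0,0,-1,-120,0,0,0,-1,-120,0,0,0])

```text
t: 28.65
tool_pos: [0.5025, 0.1683, 0.1308]
ee_rot: [0.522, -0.485, 0.512, 0.479]
contact_force: [0.4, -0.2, -5.0]
grip_width: 0.741
```

Emit:
servo_tool(motion=[-1,0,10,0,0,-1,0,30,0,0,-1,0,60,0,0,-1,0,105,0,0,-1,0,155,0,0,-1,0,105,0,0,-1,0,60,0,0,-1,0,28,0,0,-1,0,8,0,0,-1,0,0,0,0,-1,0,0,0,0,-1,0,0,0,0])

```text
t: 29.85
tool_pos: [0.5012, 0.1684, 0.1302]
ee_rot: [0.522, -0.485, 0.512, 0.48]
contact_force: [-0.3, -0.6, -4.3]
grip_width: 0.741
```

```bash
python3 tqa.py
```

```text
30.35 [0.5024 0.1683 0.1309] Tz mean 0.0064 std 0.0512 all [ 0.008 -0.035  0.08   0.002 -0.048  0.062 -0.019 -0.047  0.095 -0.033] F [ 0.15  0.15 -4.25]
```

Emit:
servo_tool(motion=[-1,0,-10,0,0,-1,0,-30,0,0,-1,0,-60,0,0,-1,0,-105,0,0,-1,0,-155,0,0,-1,0,-105,0,0,-1,0,-60,0,0,-1,0,-28,0,0,-1,0,-8,0,0,-1,0,0,0,0,-1,0,0,0,0,-1,0,0,0,0])

```text
t: 31.55
tool_pos: [0.5035, 0.1682, 0.1311]
ee_rot: [0.523, -0.485, 0.512, 0.479]
contact_force: [0.5, -0.4, -4.1]
grip_width: 0.738
```

```bash
python3 tqa.py
```

```text
32.05 [0.5025 0.1683 0.1308] Tz mean 0.018 std 0.0651 all [ 0.061  0.096 -0.084  0.038  0.058 -0.091  0.015  0.053 -0.051  0.084] F [ 0.16  0.02 -4.43]
```

M also stays flat (+0.006 and +0.018). L's earlier shake was a different pattern that could have left the bearing mid-way, so I'll give it the same hard test.

Emit:
servo_tool(motion=[-1,45,0,0,0,-1,85,0,0,0,-1,108,0,0,0,-1,117,0,0,0,-1,121,0,0,0,-1,123,0,0,0,-1,123,0,0,0,1,123,0,0,0,1,123,0,0,0,1,123,0,0,0,1,73,0,0,0,1,23,0,0,0])

```text
t: 33.25
tool_pos: [0.5021, 0.1682, 0.1085]
ee_rot: [0.522, -0.485, 0.513, 0.48]
contact_force: [0.8, 0.8, 0.3]
grip_width: 0.997
```

Run:
```python
from h import *
s=arm.observe(); print(s["tool_pos"],s["grip_width"],toolmove(s,[.5285,.2835,.0075]))
```

```text
[0.50207292 0.16819858 0.10849862] 0.9971554093299962 [101.8 -16.9 116.4]
```

Emit:
servo_tool(motion=[1,0,-10,45,0,1,0,-17,90,0,1,0,-17,116,0,1,0,-17,116,0,1,45,-17,116,0,1,80,-17,116,0,1,96,-17,116,0,1,102,-17,116,0,1,102,-17,116,0,-1,102,-17,116,0,-1,102,-17,116,0,-1,102,-17,116,0])

```text
t: 34.45
tool_pos: [0.5295, 0.2835, 0.0091]
ee_rot: [0.523, -0.485, 0.512, 0.479]
contact_force: [-1.4, 1.0, 7.3]
grip_width: 0.738
```

Emit:
servo_tool(motion=[-1,0,0,0,0,-1,-10,0,0,0,-1,-30,0,0,0,-1,-60,0,0,0,-1,-90,0,0,0,-1,-110,0,0,0,-1,-120,0,0,0,-1,-120,0,0,0])

```text
t: 35.25
tool_pos: [0.5279, 0.2831, 0.1305]
ee_rot: [0.523, -0.485, 0.511, 0.479]
contact_force: [-0.1, -0.2, -5.2]
grip_width: 0.739
```

Emit:
servo_tool(motion=[-1,0,10,0,0,-1,0,30,0,0,-1,0,60,0,0,-1,0,105,0,0,-1,0,155,0,0,-1,0,105,0,0,-1,0,60,0,0,-1,0,28,0,0,-1,0,8,0,0,-1,0,0,0,0,-1,0,0,0,0,-1,0,0,0,0])

```text
t: 36.45
tool_pos: [0.5266, 0.2832, 0.1299]
ee_rot: [0.523, -0.485, 0.511, 0.479]
contact_force: [-0.8, -0.1, -3.4]
grip_width: 0.741
```

```bash
python3 tqa.py
```

```text
36.95 [0.5278 0.2831 0.1307] Tz mean -0.0445 std 0.0269 all [-0.073 -0.043 -0.044 -0.086 -0.022 -0.072 -0.045 -0.008  0.    -0.052] F [ 0.06 -0.03 -4.49]
```

Emit:
servo_tool(motion=[-1,0,-10,0,0,-1,0,-30,0,0,-1,0,-60,0,0,-1,0,-105,0,0,-1,0,-155,0,0,-1,0,-105,0,0,-1,0,-60,0,0,-1,0,-28,0,0,-1,0,-8,0,0,-1,0,0,0,0,-1,0,0,0,0,-1,0,0,0,0])

```text
t: 38.15
tool_pos: [0.5289, 0.283, 0.1308]
ee_rot: [0.524, -0.485, 0.511, 0.479]
contact_force: [0.9, 0.0, -5.2]
grip_width: 0.74
```

```bash
python3 tqa.py
```

```text
38.65 [0.5279 0.2831 0.1306] Tz mean 0.1071 std 0.0236 all [0.133 0.073 0.101 0.136 0.133 0.066 0.119 0.095 0.117 0.099] F [-0.26 -0.02 -4.4 ]
```

L is the loose tin. Its moment went from -0.045 to +0.107 N·m (about 0.15 end to end), while M and R stayed flat. I'll carry L to the tray, turning it to match.

Emit:
servo_tool(motion=[-1,0,-2,-10,-0.02,-1,0,-5,-35,-0.06,-1,0,-10,-75,-0.1,-1,0,-16,-120,-0.14,-1,0,-22,-165,-0.18,-1,0,-28,-210,-0.22,-1,0,-34,-260,-0.26,-1,0,-40,-310,-0.3,-1,0,-46,-360,-0.328,-1,0,-52,-405,-0.328,-1,0,-56,-440,-0.328,-1,0,-57,-462,-0.328])

```text
t: 39.85
tool_pos: [0.5522, -0.1846, 0.1286]
ee_rot: [-0.437, 0.564, -0.427, -0.555]
contact_force: [-0.3, 1.0, -4.9]
grip_width: 0.743
```

Emit:
servo_tool(motion=[-1,0,0,0,0,-1,0,0,0,0,-1,0,0,0,0])

```text
t: 40.15
tool_pos: [0.5522, -0.1837, 0.1286]
ee_rot: [-0.437, 0.564, -0.426, -0.556]
contact_force: [-0.3, -0.7, -4.5]
grip_width: 0.74
```

```bash
python3 look.py w4
python3 - <<'E'
from h import *
s=arm.observe(); im=cv2.imread("pics/w4.png")[:,:,::-1].copy()
for c in blobs(im,(0,150,60),(6,255,255),2000):print(c[:,0].mean(0).round(),rect("wrist",c,.03,s))
print(toolmove(s,[.552,-.193,.0105]))
E
```

```text
40.15 [ 0.5522 -0.1837  0.1286]
[[ 0.019 -0.967 -0.254]
 [ 0.005 -0.254  0.967]
 [-1.    -0.019  0.   ]]
[608. 281.] [523.6  41.  137.2  75.1  -4.1] [124.1 -27.  224.6]
[325. 274.] [ 594.2 -172.3  241.9  136.8   16.9] [124.4 -41.1   0.4]
[271. 152.] [ 532.6 -201.2  161.1  159.8   14.9]
[118.1   5.   -9. ]
```

View pics/w4.png

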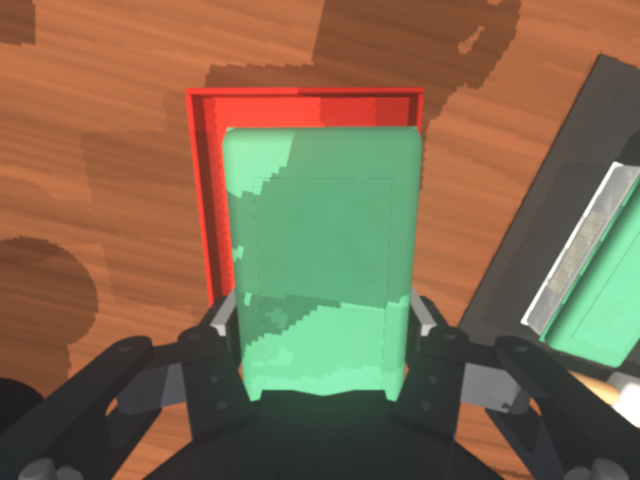

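The wrist view shows L above the tray, aligned with it; the tray's near edge runs from px (187,90) to (423,90). This view puts the tray centre at about (556,-195), which agrees with the top view (552,-193). I'll shift 10 mm sideways and lower.

Emit:
servo_tool(motion=[-1,0,3,-6,0,-1,10,3,-10,0,-1,35,3,-10,0,-1,65,3,-10,0,-1,90,3,-10,0,-1,104,3,-10,0,-1,111,3,-10,0,-1,115,3,-10,0,-1,117,3,-10,0,-1,118,3,-10,0,-1,118,3,-10,0])

```text
t: 41.3
tool_pos: [0.5545, -0.1936, 0.0112]
ee_rot: [-0.437, 0.564, -0.426, -0.555]
contact_force: [0.1, 1.1, -4.0]
grip_width: 0.737
```

```bash
python3 tq.py
```

```text
41.3 [ 0.5545 -0.1936  0.0112] F [ 0.09  1.1  -3.99] Ttool [0.025 0.036 0.104] T [-0.06   0.092 -0.026] 0.7365484150271276 0.001
```

Emit:
servo_tool(motion=[-1,1,0,0,0,-1,2,0,0,0,-1,2,0,0,0,-1,2,0,0,0])

```text
t: 41.7
tool_pos: [0.5548, -0.1938, 0.0103]
ee_rot: [-0.437, 0.565, -0.426, -0.555]
contact_force: [-4.3, 0.4, 8.6]
grip_width: 0.739
```

Emit:
servo_tool(motion=[1,0,0,0,0,1,0,0,0,0,1,0,0,0,0,1,0,0,0,0,1,-30,0,0,0,1,-80,0,0,0,1,-130,0,0,0,1,-180,0,0,0,1,-200,0,0,0,1,-200,0,0,0])

```text
t: 42.7
tool_pos: [0.5516, -0.1951, 0.214]
ee_rot: [-0.438, 0.567, -0.426, -0.553]
contact_force: [0.5, 0.4, -0.1]
grip_width: 0.997
```

```bash
python3 look.py w5
python3 - <<'E'
from h import *
im=arm.capture("side"); cv2.imwrite("pics/side1.png",im[:,:,::-1])
im=arm.capture("top"); cv2.imwrite("pics/top1.png",im[:,:,::-1])
for c in blobs(im,(60,60,50),(90,255,255)): print("green",c[:,0].mean(0).round(),rect("top",c,.045))
E
```

```text
42.7 [ 0.5516 -0.1951  0.214 ]
[[ 0.026 -0.967 -0.254]
 [ 0.001 -0.254  0.967]
 [-1.    -0.025 -0.005]]
[570. 237.] [518.1  43.2 149.2  72.9  -3.8] [208.4 -22.9 240. ]
[325. 211.] [ 553.5 -193.4  145.2   60.3   15.1] [209.    3.    2.2]
green [291. 243.] [505.  167.3 151.6  64.8  -4.1]
green [344. 236.] [520.1  48.  151.1  64.7  -4.1]
green [440. 201.] [ 600.8 -163.8   89.4   45.7  -26.9]
```

View pics/side1.png

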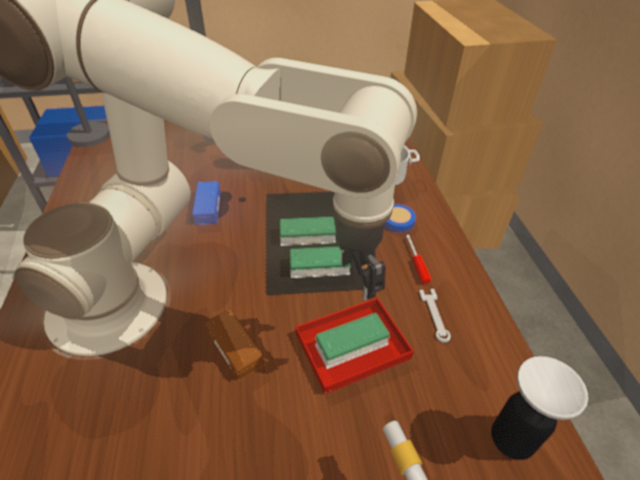

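View pics/w5.png

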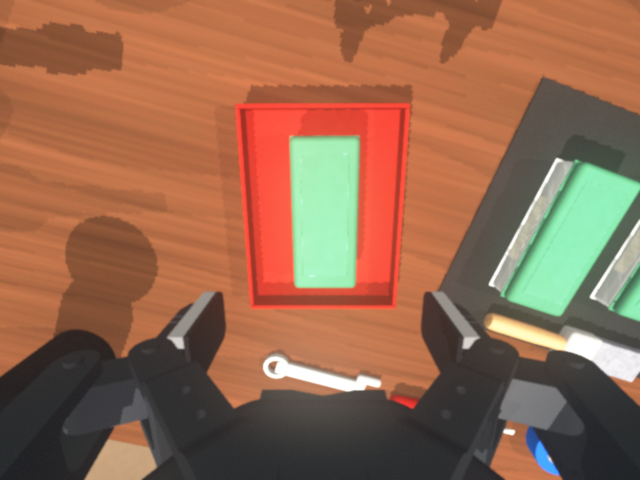

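The pictures show tin L flat in the middle of the tray at wrist px (325,211). The other two tins stand on the mat, the bystanders are where they were, and the gripper is clear. Handing in.

```bash
python3 -c "
from cell import arm; print(arm.observe()['t'], arm.sign_off())"
```

```text
the job is handed in; nothing more can be done
42.85 None
```

The loose bearing was in the tin farthest to the robot's left. That tin now lies flat, lid up, in the red tray, and I handed the job in at 42.85 s of the 72 s allowed.

- **Finding the tin:** My first, softer shakes showed no clear shift in any of the three, including the loose one. I repeated the test on each with full-speed reversals. The moment about the width axis went from -0.045 to +0.107 N·m in the left tin, a change of 0.15. In the other two it changed by about 0.014 or less.
- **Noise in that reading:** The moment readings on the two packed tins kept oscillating by about 0.05–0.08 N·m. I relied on averages of ten readings.
- **Tray tin:** The last wrist picture puts its centre at (553, -193) mm, within about 3 mm of the tray centre. Its angle matches the tray's to within a degree.
- **Other two tins:** They stand upright on the mat within about 4 mm of where they started.
- **Bystanders and gripper:** The tape, brush, screwdriver and spanner look unmoved in the final pictures. The spray can was hidden behind the arm in the last side view; the gripper never worked near it. The gripper is open and about 20 cm above the bench, touching nothing.
- **One disagreement:** In the final top view the arm partly hid the tray tin, so that view gave a wrong position for it. I ignored it and used the wrist and side views.

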